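# Shut down the stirrer and put the thermometer away

## Task

The stirring run is over: turn the black speed knob on the stirrer's sloping front panel fully anticlockwise to its end stop (off). Then take the yellow-headed stem thermometer that leans in the clear beaker and stand it upright, tip down, in the orange holder cup, setting it down on the cup's floor rather than dropping it. Leave the beaker, the cup and everything else standing where they are.

Things in the scene. Friction and masses are not known exactly. Their poses are not given: they have to be found in the camera images.
- stirrer: White magnetic stirrer, 150 mm wide (y), 200 deep (x), 86 high, fixed to the bench. Origin on its underside, front at x = -110 mm, back at x = 90 mm. The blue front panel slopes up and away from the front at 28 deg from horizontal, from 38 mm height at the front edge to 82 mm (x = -28 mm). The knob sits in its middle; nothing else stands up from it.
- knob_grip (a point): Point on the knob's axis, 23 mm above the panel. Its z axis is the knob's axis, pointing out of the panel (28 deg from vertical, leaning to the stirrer's front); the frame turns with the knob. The knob: black cylinder, 38 mm diameter, top 31 mm above the panel (thin 46 mm skirt at its foot, up to 4 mm), red pointer line on its silver cap.
- knob (a joint): Angle of the knob in rad: 0 at the anticlockwise end stop (off, pointer at the red tick), growing as it turns clockwise seen from above the knob, up to 4.7. Stays where it is left; friction about 0.03 N m. Starts between 1.2 and 2.5.
- thermometer: Stem thermometer, 185 mm long, 60 g: steel stem, 8 mm diameter, 140 long, round tip, then a yellow round head, 20 mm diameter, 45 long. Origin on its axis 57 mm from the tip; z from tip to head (head from z = 83 to 128 mm). Starts leaning in the beaker, about 34 deg from vertical, head out over the rim roughly towards the robot; centre of mass 90 mm from the tip.
- thermometer_head (a point): Centre of the thermometer's yellow head, 162.5 mm from the tip; same axes as the thermometer.
- thermometer_tip (a point): The end of the thermometer's tip.
- beaker: Clear empty beaker, 76 mm outer diameter, 95 mm high, wall 4 mm, floor 5 mm, 300 g, loose. Origin at the centre of its underside, z up.
- cup: Orange round holder cup, 54 mm outer diameter, 46 mm inner diameter, 110 mm high, floor 5 mm thick, 400 g, loose, empty. Origin at the centre of its underside, z up. It and the beaker stand on either side of the stirrer; which is on which side varies.
- cup_rim (a point): Centre of the cup's mouth, 110 mm above its underside.
- cup_in (a point): Centre of the cup's inner floor, 5 mm above its underside.
- dish: Bystander: white bowl on the stirrer's plate, 84 mm diameter, 28 mm high, loose. Origin at the centre of its underside.
- reagent_jar: Bystander: amber jar, 64 mm diameter, 100 mm high, behind the stirrer. Origin at the centre of its underside.
- wash_bottle: Bystander: white bottle with red cap, 64 mm diameter, 170 mm high, at the back right. Origin at the centre of its underside.
- tip_box: Bystander: blue box with white dots, 85 x 120 x 45 mm, at the back right. Origin at the centre of its underside.
- timer: Bystander: flat white timer, 60 x 70 x 18 mm, lying on the bench at the front left. Origin at the centre of its underside.

How it is judged:
On the way, in this order (a step that is already met when the one before it is completed fails the run):
1. the speed knob is turned anticlockwise to its end stop (within 0.08 rad), before the thermometer is put in the cup (value of joint knob below 0.08 rad), for 0.2 s.
2. the thermometer's tip is on the floor of the holder cup, its head up (horizontal distance between thermometer_tip and cup below 0.023 m and z of thermometer_tip in the frame of cup_in between -0.006 and 0.012 m and angle between thermometer's own z axis and vertical below 0.42 rad), for 0.2 s.
At the end, for the whole second after the job is handed in: Knob at its anticlockwise stop (within 0.08 rad); thermometer released and at rest in the orange cup, head up, tip within 12 mm of the cup's inner floor, axis within 24 deg of vertical (leaning on the rim is fine); cup and beaker upright (within 0.1 rad) (all of step 2 and value of joint knob below 0.08 rad and linear speed of thermometer below 0.02 m/s and angle between each of cup, beaker's own z axis and vertical below 0.1 rad); the robot touches nothing.
It fails at once if the beaker or the cup is tipped more than 0.35 rad or moved more than 50 mm from where it stood (angle between any of beaker, cup's own z axis and vertical above 0.35 rad or distance of any of beaker, cup from where it was at the start of the episode above 0.05 m).
It fails at once if the dish, jar, wash bottle, tip box or timer is moved more than 30 mm (distance of any of dish, reagent_jar, wash_bottle, tip_box, timer from where it was at the start of the episode above 0.03 m).
It fails at once if the thermometer is dropped: out of the fingers it moves faster than 0.7 m/s (a free fall of about 25 mm) (linear speed of thermometer above 0.7 m/s and contact force between thermometer and the fingers below 0.05 N).
It also fails if it takes over 72 s, if anything falls off the work surface, if the arm or the gripper's body presses on something with over 40 N, if the wrist force passes 120 N, or if a joint passes its speed limit or range.

## Robot

A 7-joint arm with a two-finger parallel gripper is mounted at the origin on the work surface. World frame = base frame: x ahead of the robot, y to its left, z up, the work surface at z = 0. Lengths are in m, angles in rad, forces in N, time in s.
With the tool pointing down it reaches from about 0.425 to 0.925 m from the base axis. Payload 6.8 kg.
Tool frame: the origin (TCP) lies on the centre line of the jaws, within the pads' length; the fingertips stand 8 mm ahead of it and the grasp point (between the pads) lies 11 mm behind it (bot.tips_ahead is the distance from the TCP to the fingertips, in m); z points along the fingers, y is the line along which they close (so a half turn about z gives the same grasp; the last joint's range is limited). The gripper opens to 85 mm and grips with 20 to 120 N. Pads are 22 mm wide; open, the fingers measure 114 mm over their backs; the gripper's body (76 mm by 85 mm) begins 54 mm behind the grasp point. The pads swing forward as they close: fully open they stand 13 mm farther back than shut.
Start: joints at [1.233, 0.477, 0.022, 1.555, -0.011, 1.109, -0.083], TCP at [0.154, -0.657, 0.218] pointing down, gripper open.
Joint ranges: [-2.96, 2.96], [-0.34, 2.1], [-1.41, 1.46], [0.24, 2.44], [-1.37, 4.51], [0.17, 1.92], [-2.96, 2.96]. Speed limits (rad/s): [2.39, 2.39, 3.14, 3.14, 3.14, 3.14, 3.14].

## Interface

Orientations are given as a unit quaternion [w, x, y, z].
In Python, from station import bot gives the robot as it stands.
- The arm moves only by the tool send_rows, never from a script. Its argument "deltas" is text: rows parted by semicolons, each of 4 numbers parted by spaces: the shift along the tool's x, y, z in m, then the turn about the tool's z in degrees. In form: x y z spin; .... A call has 1 to 5 rows; each row is the pose to reach, as a shift and turn from the pose commanded when the call began, along the tool's axes at that moment; what a row does not reach only later rows make up. A row lasts 1/10 s, in which the tool goes at most 50 mm and 8.59 degrees, less where a joint would pass 70% of its speed; a pose out of reach is approached as far as the arm can. A call with a gripper value outside its range is refused whole. "claw" is the opening, from 0 (shut) to 1 (fully open), set as the call begins (left out, the last holds). The fingers move at their own pace and stop on an object; "force" is the grip in N (left out, the last holds). Time passes only in rows, so rows that repeat a pose let the fingers close. It gives the time, the measured TCP pose, the force, the opening and the grip force at its end, in the units of the state.
- bot.get_obs(): the state, without advancing time (a new reading comes with each control period).
- bot.read_camera(name): name is "scene" or "side" or "wrist"; returns a dict with "img" (480x640x3 uint8, red, green, blue), "depth" (480x640 float32, m along the optical axis (not along the pixel's ray), 0 where there is no reading), "fx", "fy", "cx", "cy" (pixels), "camera_from_world" (4x4, takes a point from world to camera coordinates). Camera axes: x right, y up, looking along -z (the intrinsics and any distortion apply to the point x, -y, -z); pixel columns grow to the right and rows downward; lengths in m; the calibration is good to about 2 mm. A picture is of the moment at which its call begins.
- bot.hand_in(): hands the job in; it is judged then, once.
Trained networks look in a picture, given as the dict that the camera call returned (one of the last four; its "shot" number tells which), for a name from the list of things; names that differ only in an ending like _2 or _b are one class to them, and where a whole thing is asked for, a point or a joint stands for the part that bears it (a point fixed in the world has none). Each returns a list of dicts, best first, with "confidence" (0 to 1); they miss things now and then, are a little off and sometimes report something else, mostly with a low value. They report only what shows in the picture. A call takes as long as a camera call.
- bot.masks_of(picture, query): "mask" (480x640 bool, what is visible of it).
- bot.landmark_of(picture, query): "xyz" ([x, y, z] in m, in world coordinates, good to about 4 mm: a listed point, or the origin of a listed thing).
The state is a dict: "t": time; "q": joint angles; "joint_vel": joint speeds; "joint_torque": joint torques, N m; "eef_pos": TCP position; "tool_rot": TCP orientation; "contact_force": force on the tool from outside, world axes, zero at the start; "torque": the same for the moment, N m; "gripper_width": opening from 0.0 (shut) to 1.0 (fully open); "grasp_force": force on a finger pad.
Only numpy, scipy, OpenCV 4.12 (cv2) and the standard library are available. Lean on these libraries where they do the work, as an engineer would, in place of code of your own. Each camera call takes 0.05 s, during which the arm holds its last target. There are 200 camera calls.

## Working session

There is one attempt and no reset: what is moved stays moved. The work goes in short steps, Python scripts to look and compute and a tool call to move; the robot and the scene stay as the last step left them, time stands still between calls to the robot, and variables do not carry over. Pictures are saved under pics/ and viewed, at most 10 in all, crops included, and the job is handed in when it is done.

Besides the shell and the picture viewer there is one more tool, called after ">>>" as name(argument=value, ...) on one line, values as JSON. send_rows: Moves the arm, as the interface text tells. Its arguments: {"type":"object","properties":{"deltas":{"type":"string"},"claw":{"type":"number"},"force":{"type":"number"}},"required":["deltas"]}

```bash
mkdir -p pics; ls; python3 - <<'E'
from station import bot
import cv2,numpy as np
o=bot.get_obs(); print({k:np.round(v,3).tolist() for k,v in o.items()}, bot.tips_ahead)
for c in ["scene","side"]:
    p=bot.read_camera(c); cv2.imwrite(f"pics/{c}0.png",p["img"][:,:,::-1])
    print(c,np.round(np.linalg.inv(p["camera_from_world"])[:3,3],3))
    for n in ["stirrer","knob_grip","thermometer","thermometer_head","thermometer_tip","beaker","cup","cup_rim","cup_in","dish","reagent_jar","wash_bottle","tip_box","timer"]:
        r=bot.landmark_of(p,n); print(n,[(np.round(d["xyz"],3).tolist(),round(d["confidence"],2)) for d in r[:2]])
E
```

```text
pics
{'t': 0.0, 'q': [1.233, 0.478, 0.022, 1.556, -0.012, 1.109, -0.083], 'joint_vel': [0.0, -0.001, 0.001, 0.0, 0.001, -0.0, -0.0], 'joint_torque': [0.0, -59.645, 1.608, -28.12, 0.013, 0.009, -0.0], 'eef_pos': [0.154, -0.657, 0.217], 'tool_rot': [-0.001, 0.993, 0.115, -0.0], 'contact_force': [0.513, -0.628, -0.613], 'torque': [-0.022, -0.007, 0.027], 'grasp_force': 0.0, 'gripper_width': 1.005} 0.008
scene [1.073 0.325 0.853]
stirrer [([0.625, -0.012, -0.001], 0.77)]
knob_grip [([0.546, -0.005, 0.077], 0.83)]
thermometer [([0.368, 0.221, 0.002], 0.62)]
thermometer_head [([0.529, 0.329, 0.136], 0.82)]
thermometer_tip []
beaker [([0.589, 0.326, 0.001], 0.96)]
cup [([0.571, -0.261, -0.001], 0.81), ([0.665, -0.009, 0.085], 0.35)]
cup_rim [([0.571, -0.258, 0.113], 0.93), ([0.57, -0.262, 0.003], 0.64)]
cup_in [([0.543, -0.009, 0.076], 0.74), ([0.572, -0.258, 0.001], 0.72)]
dish [([0.664, -0.007, 0.089], 0.6), ([0.76, 0.216, 0.002], 0.37)]
reagent_jar [([0.762, 0.214, 0.002], 0.57)]
wash_bottle [([0.688, -0.427, 0.001], 0.55), ([0.572, -0.258, 0.111], 0.32)]
tip_box [([0.766, -0.248, 0.001], 0.63), ([0.543, -0.008, 0.077], 0.4)]
timer [([0.364, 0.216, 0.001], 0.73), ([0.767, -0.251, 0.001], 0.55)]
side [0.524 0.881 0.867]
stirrer [([0.621, -0.008, -0.001], 0.95)]
knob_grip [([0.544, -0.008, 0.079], 0.7), ([0.363, 0.218, 0.001], 0.41)]
thermometer [([0.581, 0.33, 0.052], 0.86), ([0.772, -0.252, 0.001], 0.56)]
thermometer_head [([0.53, 0.326, 0.139], 0.76)]
thermometer_tip [([0.659, -0.005, 0.086], 0.7)]
beaker [([0.585, 0.326, 0.001], 0.62)]
cup [([0.568, -0.258, -0.002], 0.92)]
cup_rim [([0.569, -0.259, 0.111], 0.76)]
cup_in [([0.569, -0.263, 0.008], 0.76)]
dish [([0.662, -0.006, 0.087], 0.61)]
reagent_jar [([0.762, 0.215, 0.0], 0.81)]
wash_bottle [([0.691, -0.425, -0.003], 0.87)]
tip_box [([0.771, -0.253, -0.0], 0.69)]
timer [([0.365, 0.217, 0.0], 0.85), ([0.62, -0.007, -0.0], 0.69)]
```

View pics/scene0.png

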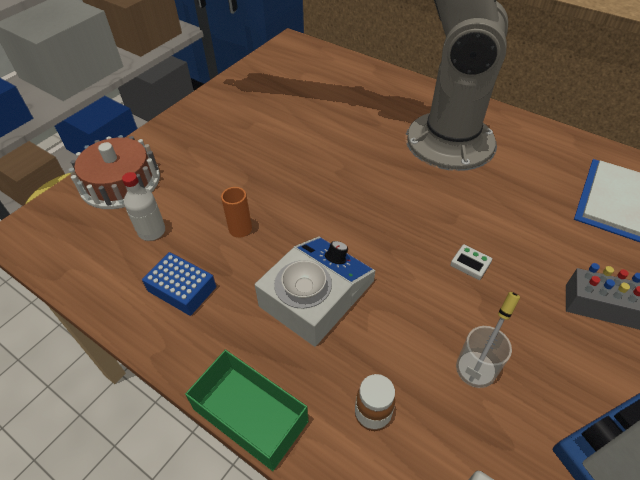

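View pics/side0.png

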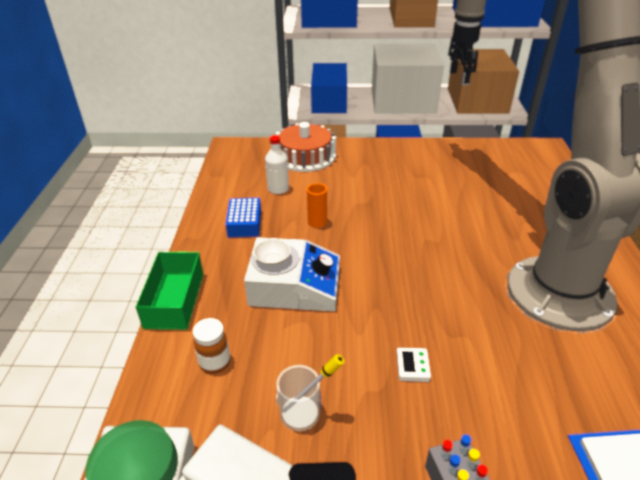

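The stirrer is at about (320,275) in the scene view and square to the base axes. The knob is at (338,250), the cup at (237,212), and the thermometer leans in the beaker at (488,345), which matches the landmarks. I'll move to above the knob.

```bash
cat > h.py <<'E'
from station import bot
import cv2,numpy as np
from scipy.spatial.transform import Rotation as R
def go(x,y,z,yaw=None):
    "tool-frame shift to a world target; yaw = world angle of tool x, deg"
    o=bot.get_obs(); w,a,b,c=o["tool_rot"]; M=R.from_quat([a,b,c,w]).as_matrix()
    d=M.T@(np.array([x,y,z])-o["eef_pos"]); cur=np.degrees(np.arctan2(M[1,0],M[0,0]))
    print("t",round(o["t"],2),"pos",np.round(o["eef_pos"],4),"yaw",round(cur,1),"shift",np.round(d,4),"spin",None if yaw is None else round(cur-yaw,1))
def pic(c,name,crop=None,s=1):
    p=bot.read_camera(c); im=p["img"][:,:,::-1]
    if crop: x0,y0,x1,y1=crop; im=im[y0:y1,x0:x1]
    cv2.imwrite(f"pics/{name}.png",cv2.resize(im,None,fx=s,fy=s,interpolation=cv2.INTER_CUBIC)); return p
def px(p,P):
    q=p["camera_from_world"]@np.append(P,1); return p["cx"]+p["fx"]*q[0]/-q[2], p["cy"]-p["fy"]*q[1]/-q[2]
E
```

>>> send_rows(deltas="0.17 -0.17 0 0;0.17 -0.17 0 0;0.17 -0.17 0 0;0.17 -0.17 0 0;0.17 -0.17 0 0")

```text
t: 2.0
eef_pos: [0.2821, -0.4504, 0.2183]
tool_rot: [0.0, 0.993, 0.116, 0.0]
contact_force: [1.4, -0.2, 0.8]
gripper_width: 1.003
grasp_force: 0.0
```

>>> send_rows(deltas="0.17 -0.17 0 0;0.17 -0.17 0 0;0.17 -0.17 0 0;0.17 -0.17 0 0;0.17 -0.17 0 0")

```text
t: 2.5
eef_pos: [0.4088, -0.2461, 0.2186]
tool_rot: [0.0, 0.993, 0.116, 0.001]
contact_force: [0.4, -0.8, -0.0]
gripper_width: 1.003
grasp_force: 0.0
```

```bash
python3 -c "
from h import *
go(.5,-.006,.24,0)"
```

```text
t 2.5 pos [ 0.4088 -0.2461  0.2186] yaw 13.3 shift [ 0.1439 -0.2127 -0.0214] spin 13.3
```

>>> send_rows(deltas="0.144 -0.213 -0.02 13;0.144 -0.213 -0.02 13;0.144 -0.213 -0.02 13;0.144 -0.213 -0.02 13;0.144 -0.213 -0.02 13")

```text
t: 3.0
eef_pos: [0.4943, -0.0207, 0.2375]
tool_rot: [0.0, 1.0, 0.001, 0.001]
contact_force: [0.6, -0.6, -0.7]
gripper_width: 1.001
grasp_force: 0.0
```

>>> send_rows(deltas="0 0 0 0;0 0 0 0")

```text
t: 3.2
eef_pos: [0.494, -0.0214, 0.2371]
tool_rot: [-0.0, 1.0, 0.003, 0.0]
contact_force: [0.8, -0.9, 0.1]
gripper_width: 1.003
grasp_force: 0.0
```

```bash
python3 -c "
from h import *
go(.543,-.006,.12,-40)
p=pic('wrist','w1')
for n in ['knob_grip','stirrer']:
  r=bot.landmark_of(p,n); print(n,[(np.round(d['xyz'],3).tolist(),round(d['confidence'],2)) for d in r[:2]])
print(px(p,[.543,-.006,.08]))
d=p['depth'];print(d[200:480:40,200:440:40])
"
```

```text
t 3.2 pos [ 0.494  -0.0214  0.2371] yaw 0.3 shift [ 0.049  -0.0151  0.1171] spin 40.3
knob_grip [([0.548, -0.003, 0.081], 0.62), ([0.621, -0.01, -0.001], 0.38)]
stirrer [([0.62, -0.007, 0.002], 0.94)]
(np.float64(299.31475976309395), np.float64(153.5796680820281))
[[0.3986735  0.3986553  0.39892423 0.39753672 0.3970572  0.39853394]
 [0.41026178 0.40957782 0.41053134 0.4093441  0.4098257  0.40987155]
 [0.42378923 0.42275476 0.4225832  0.42209297 0.42397207 0.42372084]
 [0.43693194 0.43900073 0.4372114  0.4368778  0.4368477  0.43645662]
 [0.14771146 0.4505005  0.45075473 0.4506685  0.45028314 0.4523621 ]
 [0.46644217 0.4678663  0.46589163 0.46557835 0.46642584 0.4661679 ]
 [0.48209786 0.4832507  0.48307347 0.48158142 0.4817875  0.4822421 ]]
```

View pics/w1.png

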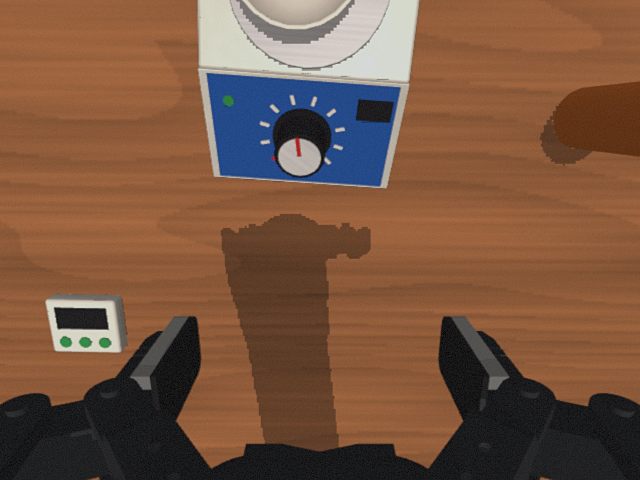

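The panel is square on, with the cap at pixel (300,157) and its pointer up. The red tick is at lower left (275,158), so there are about 2.2 rad of anticlockwise turn to go. I'll pin down the cap centre.

```bash
python3 -c "
from h import *
p=bot.read_camera('wrist');im=p['img'].astype(int);d=p['depth']
def w(u,v):
  z=d[v,u];return (np.linalg.inv(p['camera_from_world'])@[(u-p['cx'])*z/p['fx'],-(v-p['cy'])*z/p['fy'],-z,1])[:3]
m=(im.min(2)>150);m[:135]=0;m[182:]=0;m[:,:272]=0;m[:,326:]=0
m=cv2.morphologyEx(m.astype(np.uint8),cv2.MORPH_OPEN,np.ones((5,5)));c=cv2.convexHull(cv2.findNonZero(m));(u,v),_,_=cv2.fitEllipse(c);print(u,v)
print('cap',w(round(u),round(v)).round(4))
for q in [(218,174),(384,184),(250,170),(370,175),(225,80),(400,90)]: print(q,w(*q).round(4))
"
```

```text
294.69281005859375 155.82618713378906
cap [ 0.541  -0.0064  0.0859]
(218, 174) [0.5215 0.0621 0.0394]
(384, 184) [ 0.5068 -0.0861 -0.0008]
(250, 170) [0.5253 0.0343 0.0419]
(370, 175) [ 0.5214 -0.0668  0.0438]
(225, 80) [0.5933 0.0432 0.0767]
(400, 90) [ 0.5867 -0.0818  0.0778]
```

```bash
python3 -c "
from h import *
go(.543,-.008,.115,-34)"
```

```text
t 3.4 pos [ 0.4933 -0.0243  0.2367] yaw -0.0 shift [ 0.0498 -0.0163  0.1217] spin 34.0
```

>>> send_rows(deltas="0.05 -0.016 0.05 8;0.05 -0.016 0.08 16;0.05 -0.016 0.12 24;0.05 -0.016 0.12 34;0.05 -0.016 0.12 34", claw=0.56, force=25)

```text
t: 3.9
eef_pos: [0.5427, -0.0077, 0.1155]
tool_rot: [0.001, 0.956, -0.293, -0.001]
contact_force: [0.9, -0.1, 0.6]
gripper_width: 0.562
grasp_force: 0.0
```

>>> send_rows(deltas="0 0 0 0;0 0 0 0;0 0 0 0")

```text
t: 4.2
eef_pos: [0.5444, -0.0067, 0.118]
tool_rot: [-0.0, 0.957, -0.29, 0.001]
contact_force: [0.6, -1.2, 0.3]
gripper_width: 0.569
grasp_force: 0.0
```

```bash
python3 -c "
from h import *
go(.543,-.008,.082,-34)"
```

```text
t 4.2 pos [ 0.5444 -0.0067  0.118 ] yaw -33.8 shift [-0.0005  0.0019  0.036 ] spin 0.2
```

>>> send_rows(deltas="0 0.001 0.012 0;0 0.001 0.022 0;0 0.001 0.028 0;0 0.001 0.034 0;0 0.001 0.034 0")

```text
t: 4.7
eef_pos: [0.5424, -0.0071, 0.0818]
tool_rot: [0.0, 0.957, -0.291, -0.001]
contact_force: [-0.2, 0.8, -0.0]
gripper_width: 0.56
grasp_force: 0.0
```

>>> send_rows(deltas="0 0 0 0;0 0 0 0;0 0 0 0;0 0 0 0", claw=0.3)

```text
t: 5.1
eef_pos: [0.5434, -0.0071, 0.0832]
tool_rot: [-0.0, 0.957, -0.291, 0.0]
contact_force: [1.1, 0.7, -0.0]
gripper_width: 0.301
grasp_force: 0.0
```

```bash
python3 -c "
from h import *
p=pic('side','s1',(230,200,390,320),4)
p=pic('wrist','w2')"
```

```text
(no output)
```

View pics/w2.png

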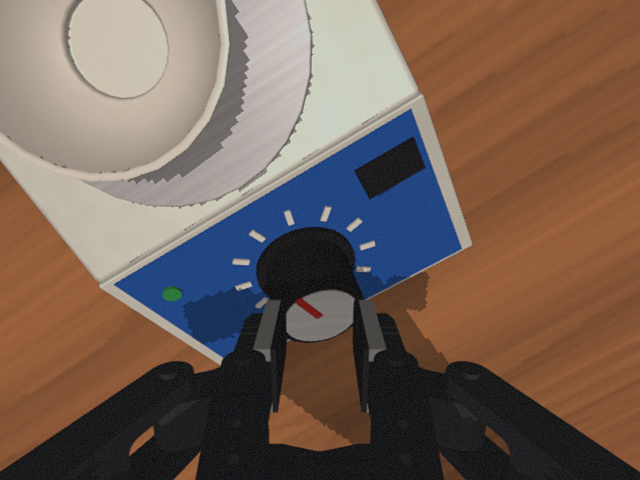

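View pics/s1.png

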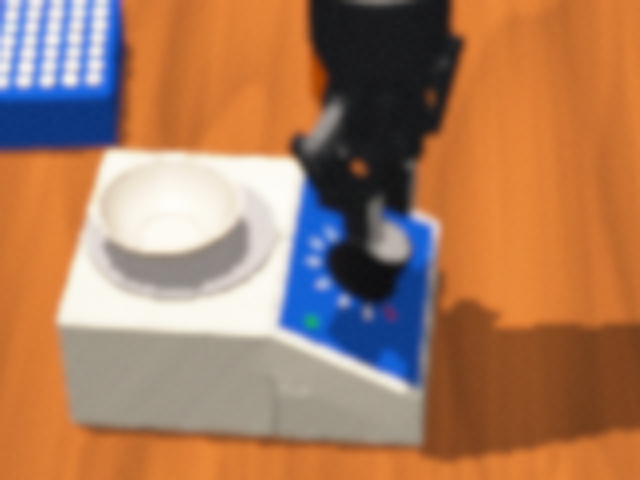

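>>> send_rows(deltas="0 0 0 0;0 0 0 0;0 0 0.004 0;0 0 0.01 0;0 0 0.01 0", claw=0.58)

```text
t: 5.7
eef_pos: [0.5424, -0.0072, 0.0719]
tool_rot: [0.0, 0.957, -0.291, -0.001]
contact_force: [-0.1, -0.1, -0.1]
gripper_width: 0.58
grasp_force: 0.0
```

>>> send_rows(deltas="0 0 0 0;0 0 0 0;0 0 0 0;0 0 0 0", claw=0.35)

```text
t: 6.1
eef_pos: [0.5447, -0.0046, 0.0739]
tool_rot: [-0.002, 0.957, -0.29, 0.001]
contact_force: [0.9, 5.2, 2.9]
gripper_width: 0.349
grasp_force: 8.1
```

>>> send_rows(deltas="0 0 0 0;0 0 0 0;0 0 0.003 0;0 0 0.005 0;0 0 0.005 0", claw=0.58)

```text
t: 6.6
eef_pos: [0.5428, -0.0075, 0.0674]
tool_rot: [0.0, 0.957, -0.291, -0.0]
contact_force: [-0.4, 0.1, 0.3]
gripper_width: 0.583
grasp_force: 0.0
```

>>> send_rows(deltas="0 0 0 0;0 0 0 0;0 0 0 0;0 0 0 0", claw=0.35)

```text
t: 7.0
eef_pos: [0.5437, -0.0064, 0.0682]
tool_rot: [-0.001, 0.957, -0.291, 0.0]
contact_force: [0.8, 2.7, 2.1]
gripper_width: 0.418
grasp_force: 24.6
```

>>> send_rows(deltas="0 0 0 -8;0 0 0 -16;0 0 0 -24;0 0 0 -32;0 0 0 -40")

```text
t: 7.5
eef_pos: [0.5443, -0.0067, 0.068]
tool_rot: [-0.0, 0.998, 0.056, 0.001]
contact_force: [3.8, 1.7, 1.8]
gripper_width: 0.42
grasp_force: 34.5
```

>>> send_rows(deltas="0 0 0 -8;0 0 0 -16;0 0 0 -22;0 0 0 -22")

```text
t: 7.9
eef_pos: [0.5439, -0.0071, 0.0688]
tool_rot: [0.0, 0.97, 0.245, 0.001]
contact_force: [-0.8, 2.0, 6.9]
gripper_width: 0.411
grasp_force: 27.3
```

>>> send_rows(deltas="0 0 0 0;0 0 0 0;0 0 -0.02 0;0 0 -0.02 0", claw=0.62)

```text
t: 8.3
eef_pos: [0.5442, -0.0076, 0.0893]
tool_rot: [0.001, 0.97, 0.243, 0.001]
contact_force: [0.8, -0.4, 0.3]
gripper_width: 0.619
grasp_force: 0.0
```

```bash
python3 -c "
from h import *
go(.543,-.007,.085,-34)
p=pic('wrist','w3')"
```

```text
t 8.3 pos [ 0.5442 -0.0076  0.0893] yaw 28.1 shift [-0.0008 -0.0011  0.0043] spin 62.1
```

View pics/w3.png

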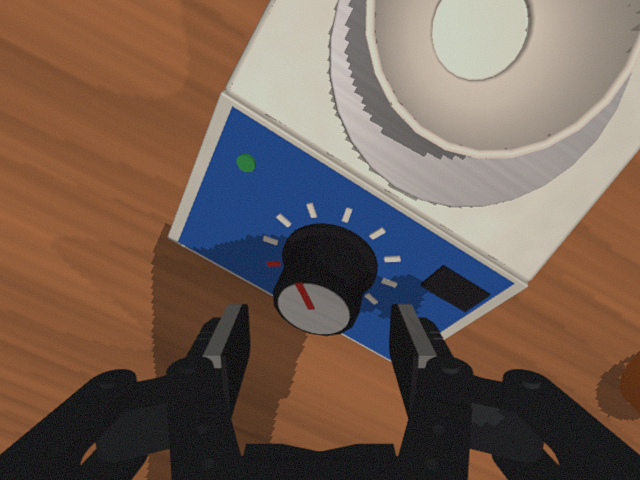

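The pointer is at about (305,295), swung roughly 62° towards the red tick at (272,264). About 65° remain, so I'll ratchet again.

>>> send_rows(deltas="0 0 0 8;0 0 0 16;0 0 0 24;0 0 0 32;0 0 0 40")

```text
t: 8.85
eef_pos: [0.5425, -0.0076, 0.087]
tool_rot: [0.0, 0.994, -0.106, -0.001]
contact_force: [-0.0, -0.6, -0.0]
gripper_width: 0.622
grasp_force: 0.0
```

>>> send_rows(deltas="0 0 0 8;0 0 0 16;0 0 0.01 22;0 0 0.02 22;0 0 0.02 22", claw=0.58)

```text
t: 9.35
eef_pos: [0.5416, -0.0074, 0.066]
tool_rot: [0.001, 0.957, -0.29, -0.002]
contact_force: [-0.6, 0.8, 0.6]
gripper_width: 0.585
grasp_force: 0.0
```

>>> send_rows(deltas="0 0 0 0;0 0 0 0;0 0 0 0;0 0 0 0", claw=0.35)

```text
t: 9.75
eef_pos: [0.5433, -0.0062, 0.0678]
tool_rot: [-0.001, 0.957, -0.29, -0.0]
contact_force: [2.8, 5.4, -5.7]
gripper_width: 0.427
grasp_force: 24.6
```

>>> send_rows(deltas="0 0 0 -8;0 0 0 -16;0 0 0 -24;0 0 0 -32;0 0 0 -40")

```text
t: 10.25
eef_pos: [0.5441, -0.0068, 0.0682]
tool_rot: [-0.0, 0.998, 0.057, 0.001]
contact_force: [-2.4, 9.5, 1.5]
gripper_width: 0.421
grasp_force: 30.6
```

>>> send_rows(deltas="0 0 0 -8;0 0 0 -16;0 0 0 -22;0 0 0 -22")

```text
t: 10.65
eef_pos: [0.5433, -0.0079, 0.0696]
tool_rot: [0.001, 0.97, 0.244, -0.0]
contact_force: [-5.3, 0.8, 15.2]
gripper_width: 0.397
grasp_force: 23.7
```

>>> send_rows(deltas="0 0 0 0;0 0 0 0;0 0 -0.02 0;0 0 -0.02 0", claw=0.62)

```text
t: 11.05
eef_pos: [0.5447, -0.0076, 0.0896]
tool_rot: [0.001, 0.97, 0.243, 0.001]
contact_force: [0.4, 0.3, -0.1]
gripper_width: 0.618
grasp_force: 0.0
```

>>> send_rows(deltas="0 0 0 8;0 0 0 16;0 0 0 24;0 0 0 32;0 0 0 40")

```text
t: 11.55
eef_pos: [0.543, -0.0077, 0.0874]
tool_rot: [0.0, 0.994, -0.106, -0.0]
contact_force: [0.2, 0.3, -0.4]
gripper_width: 0.617
grasp_force: 0.0
```

```bash
python3 -c "
from h import *
go(.543,-.007,.0675,-34)
p=pic('wrist','w4')"
```

```text
t 11.55 pos [ 0.543  -0.0077  0.0874] yaw -12.2 shift [-0.0002 -0.0007  0.0199] spin 21.8
```

View pics/w4.png

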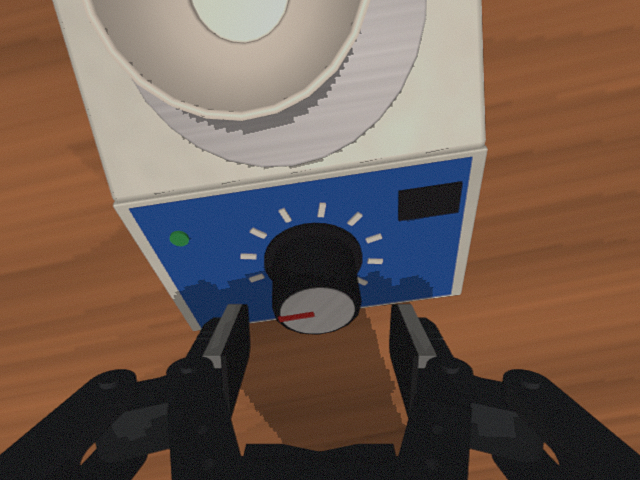

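The pointer now points left, from (315,315) to (280,320). That is still about 40° short of the red end tick at lower left, so one more stroke, held at the stop.

>>> send_rows(deltas="0 0 0 8;0 0 0 16;0 0 0.01 22;0 0 0.02 22;0 0 0.02 22", claw=0.58)

```text
t: 12.1
eef_pos: [0.5419, -0.0074, 0.0663]
tool_rot: [0.001, 0.957, -0.289, -0.001]
contact_force: [-0.9, -0.0, -0.4]
gripper_width: 0.582
grasp_force: 0.0
```

>>> send_rows(deltas="0 0 0 0;0 0 0 0;0 0 0 0;0 0 0 0", claw=0.35)

```text
t: 12.5
eef_pos: [0.5434, -0.0063, 0.068]
tool_rot: [-0.001, 0.957, -0.29, 0.0]
contact_force: [1.5, 3.5, -5.4]
gripper_width: 0.422
grasp_force: 24.5
```

>>> send_rows(deltas="0 0 0 -8;0 0 0 -16;0 0 0 -24;0 0 0 -32;0 0 0 -40")

```text
t: 13.0
eef_pos: [0.5439, -0.007, 0.0683]
tool_rot: [-0.0, 0.998, 0.057, 0.001]
contact_force: [3.2, 5.5, -10.0]
gripper_width: 0.422
grasp_force: 30.0
```

```bash
python3 -c "
from h import *
print(bot.get_obs()['torque'],bot.get_obs()['contact_force'])"
```

```text
[ 0.88438325 -1.12379413 -0.26112394] [ 3.21240107  5.53513719 -9.95642054]
```

>>> send_rows(deltas="0 0 0 -8;0 0 0 -16;0 0 0 -22;0 0 0 -22")

```text
t: 13.4
eef_pos: [0.5436, -0.0082, 0.0698]
tool_rot: [0.001, 0.97, 0.245, 0.0]
contact_force: [-7.6, -12.3, 41.5]
gripper_width: 0.371
grasp_force: 30.4
```

```bash
python3 -c "
from h import *
print(bot.get_obs()['torque'],bot.get_obs()['contact_force'])"
```

```text
[-2.05086939  1.59053219  0.45479046] [ -7.57019976 -12.29922738  41.52925141]
```

>>> send_rows(deltas="0 0 0 0;0 0 0 0;0 0 -0.03 0;0 0 -0.06 0;0 0 -0.06 0", claw=0.62)

```text
t: 13.9
eef_pos: [0.5459, -0.0075, 0.1316]
tool_rot: [0.001, 0.97, 0.243, 0.003]
contact_force: [0.3, 1.1, 1.6]
gripper_width: 0.616
grasp_force: 0.0
```

>>> send_rows(deltas="0 0 -0.04 8;0 0 -0.08 16;0 0 -0.1 24;0 0 -0.1 28;0 0 -0.1 28")

```text
t: 14.4
eef_pos: [0.5432, -0.0078, 0.2281]
tool_rot: [0.001, 1.0, 0.001, 0.0]
contact_force: [-0.3, 0.8, -1.2]
gripper_width: 0.621
grasp_force: 0.0
```

```bash
python3 -c "
from h import *
go(.49,-.007,.24,0)
p=pic('wrist','w5',(160,0,480,480))"
```

```text
t 14.4 pos [ 0.5432 -0.0078  0.2281] yaw 0.1 shift [-0.0532 -0.0009 -0.0119] spin 0.1
```

View pics/w5.png

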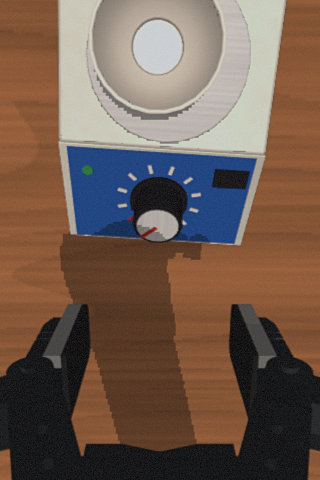

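The pointer, (157,226) to (142,235), now aims at lower left, near the red tick at (132,219). I'll compare the two angles in the panel plane.

```bash
python3 -c "
from h import *
p=bot.read_camera('wrist');im=p['img'].astype(int)
n=np.array([-.469,0,.883]);C=np.linalg.inv(p['camera_from_world'])
psi=np.radians(-3.6);Rz=np.array([[np.cos(psi),-np.sin(psi),0],[np.sin(psi),np.cos(psi),0],[0,0,1]])
n=Rz@n;ex=Rz@[0,-1,0];ey=np.cross(n,ex)
g=np.array([.543,-.007,.080]);cap=g+n*.008;foot=g-n*.023
def ray(u,v,o):
  r=C[:3,:3]@[(u-p['cx'])/p['fx'],-(v-p['cy'])/p['fy'],-1];c=C[:3,3];return c+r*((o-c)@n)/(r@n)
red=(im[:,:,0]>110)&(im[:,:,1]<60)&(im[:,:,2]<70);red[:190]=0;red[250:]=0;red[:,:270]=0;red[:,345:]=0
k,l,s,ct=cv2.connectedComponentsWithStats(red.astype(np.uint8))
for i in range(1,k):
  if s[i,4]<4: continue
  v,u=np.nonzero(l==i)
  for nm,o in(('cap',cap),('foot',foot)):
    P=np.array([ray(a,b,o)-o for a,b in zip(u,v)]);Q=np.c_[P@ex,P@ey];m=Q.mean(0);e=np.linalg.svd(Q-m)[2][0]
    print(i,s[i,4],ct[i].round(0),nm,(m*1000).round(1),'ang of mean from up(deg, ccw+)',np.degrees(np.arctan2(-m[0],m[1])).round(1),'line dir',np.degrees(np.arctan2(-e[0],e[1])).round(1))
"
```

```text
2 5 [290. 218.] cap [-21.    7.3] ang of mean from up(deg, ccw+) 70.9 line dir -51.3
2 5 [290. 218.] foot [-23.3 -20.7] ang of mean from up(deg, ccw+) 131.6 line dir -51.3
3 11 [313. 228.] cap [-3.3 -1. ] ang of mean from up(deg, ccw+) 107.0 line dir 157.5
3 11 [313. 228.] foot [ -3.1 -30.1] ang of mean from up(deg, ccw+) 174.1 line dir 157.5
4 5 [309. 231.] cap [-6.2 -4.5] ang of mean from up(deg, ccw+) 125.9 line dir -27.2
4 5 [309. 231.] foot [ -6.4 -34.1] ang of mean from up(deg, ccw+) 169.4 line dir -27.2
5 9 [304. 235.] cap [-10.1  -8.2] ang of mean from up(deg, ccw+) 128.8 line dir 126.8
5 9 [304. 235.] foot [-10.9 -38.2] ang of mean from up(deg, ccw+) 164.1 line dir 126.8
```

The pointer line measures about 135° and the red tick about 132°, and the torque jumped at the end of the stroke, so the knob is at its stop. Next is the thermometer.

>>> send_rows(deltas="-0.06 -0.22 -0.03 0;-0.06 -0.22 -0.03 0;-0.06 -0.22 -0.03 0;-0.06 -0.22 -0.03 0;-0.06 -0.22 -0.03 0")

```text
t: 15.0
eef_pos: [0.4806, 0.2165, 0.2578]
tool_rot: [-0.0, 1.0, 0.005, -0.0]
contact_force: [1.5, 0.7, 0.8]
gripper_width: 0.617
grasp_force: 0.0
```

>>> send_rows(deltas="-0.03 -0.115 0 0;-0.03 -0.115 0 0;-0.03 -0.115 0 0;-0.03 -0.115 0 0;-0.03 -0.115 0 0")

```text
t: 15.5
eef_pos: [0.4521, 0.3269, 0.2568]
tool_rot: [0.001, 1.0, 0.002, -0.001]
contact_force: [0.8, -0.3, 0.7]
gripper_width: 0.619
grasp_force: 0.0
```

```bash
python3 -c "
from h import *
p=pic('wrist','w6',(160,0,640,480))
for n in ['thermometer_head','thermometer','thermometer_tip','beaker']:
  r=bot.landmark_of(p,n); print(n,[(np.round(d['xyz'],3).tolist(),round(d['confidence'],2)) for d in r[:2]])
im=p['img'].astype(int);d=p['depth']
m=(im[:,:,0]>120)&(im[:,:,1]>100)&(im[:,:,2]<70)&(d>0)
k,l,s,ct=cv2.connectedComponentsWithStats(m.astype(np.uint8));i=1+s[1:,4].argmax();v,u=np.nonzero(l==i);z=d[v,u]
P=(np.linalg.inv(p['camera_from_world'])@np.array([(u-p['cx'])*z/p['fx'],-(v-p['cy'])*z/p['fy'],-z,1+0*z]))[:3].T
print(s[i],P.mean(0).round(4),np.percentile(P,[2,98],axis=0).round(4),np.linalg.svd(P-P.mean(0),full_matrices=False)[2][0])
go(.53,.328,.13,0)
"
```

```text
thermometer_head [([0.524, 0.33, 0.139], 0.97)]
thermometer [([0.584, 0.325, 0.052], 0.64)]
thermometer_tip [([0.612, 0.331, 0.002], 0.66)]
beaker [([0.582, 0.325, -0.003], 0.91)]
[   6  165  239   34 2462] [ 0.4631  0.5373 -0.0012] [[ 4.489e-01  4.241e-01 -2.900e-03]
 [ 4.766e-01  6.314e-01  4.000e-04]] [-4.32876834e-02  9.99062634e-01 -1.70175411e-04]
t 15.75 pos [0.4529 0.3261 0.2577] yaw 0.0 shift [ 0.0771 -0.0019  0.1277] spin 0.0
```

View pics/w6.png

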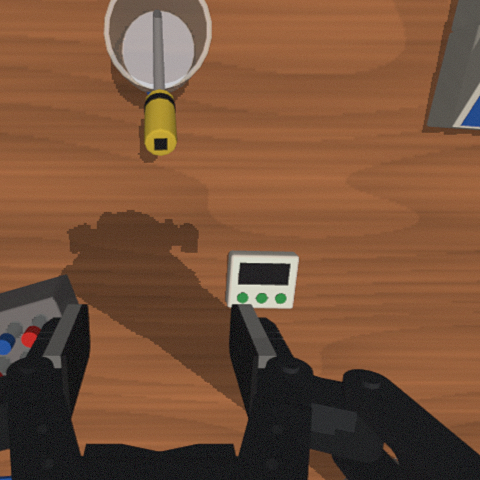

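The head at full-image pixel (320,125) lies on the jaw centre line and leans straight towards the robot. I'll go over it, come down and grip.

>>> send_rows(deltas="0.04 -0.003 0.03 0;0.075 -0.003 0.05 0;0.075 -0.003 0.08 0;0.075 -0.003 0.11 0;0.075 -0.003 0.126 0")

```text
t: 16.25
eef_pos: [0.5267, 0.3289, 0.1292]
tool_rot: [0.001, 1.0, 0.001, -0.001]
contact_force: [-0.3, -1.0, -0.3]
gripper_width: 0.619
grasp_force: 0.0
```

>>> send_rows(deltas="0 0 0 0;0 0 0 0;0 0 0 0;0 0 0 0;0 0 0 0", claw=0.1, force=20)

```text
t: 16.75
eef_pos: [0.5276, 0.3314, 0.1333]
tool_rot: [-0.001, 1.0, 0.001, 0.001]
contact_force: [-0.4, -0.3, 1.4]
gripper_width: 0.219
grasp_force: 19.6
```

```bash
python3 -c "
from h import *
go(.53,.328,.13,0)
for c in ['side','scene']:
  p=bot.read_camera(c)
  for n in ['thermometer_head','thermometer','beaker']:
    r=bot.landmark_of(p,n); print(n,[(np.round(d['xyz'],3).tolist(),round(d['confidence'],2)) for d in r[:1]])
"
```

```text
t 16.75 pos [0.5276 0.3314 0.1333] yaw 0.2 shift [0.0023 0.0034 0.0033] spin 0.2
thermometer_head [([0.529, 0.331, 0.141], 0.59)]
thermometer [([0.58, 0.332, 0.049], 0.68)]
beaker [([0.588, 0.328, -0.0], 0.96)]
thermometer_head [([0.53, 0.333, 0.138], 0.57)]
thermometer []
beaker [([0.586, 0.326, 0.001], 0.71)]
```

>>> send_rows(deltas="0.005 0 -0.003 0;0.01 0 -0.006 0;0.015 0 -0.009 0;0.02 0 -0.012 0;0.025 0 -0.014 0")

```text
t: 17.65
eef_pos: [0.5529, 0.3306, 0.146]
tool_rot: [0.0, 1.0, 0.001, 0.0]
contact_force: [-2.0, 0.5, 2.2]
gripper_width: 0.208
grasp_force: 19.5
```

```bash
cat >> h.py <<'E'
def chk():
    o=bot.get_obs(); print(round(o["t"],2),o["eef_pos"].round(4) if hasattr(o["eef_pos"],"round") else o["eef_pos"],np.round(o["contact_force"],1))
    for c in ['side','scene']:
      p=bot.read_camera(c)
      for n in ['thermometer_head','thermometer','thermometer_tip','beaker']:
        r=bot.landmark_of(p,n); print(c,n,[(np.round(d['xyz'],3).tolist(),round(d['confidence'],2)) for d in r[:1]])
E
python3 -c "
from h import *
chk()"
```

```text
17.65 [0.5529 0.3306 0.146 ] [-2.   0.5  2.2]
side thermometer_head [([0.551, 0.332, 0.147], 0.59)]
side thermometer [([0.589, 0.329, 0.053], 0.86)]
side thermometer_tip []
side beaker [([0.584, 0.327, 0.002], 0.76)]
scene thermometer_head [([0.551, 0.332, 0.151], 0.68)]
scene thermometer [([0.594, 0.33, 0.051], 0.63)]
scene thermometer_tip []
scene beaker [([0.585, 0.326, 0.0], 0.6)]
```

The stem pivots in the grip, now about 23° from vertical, and the beaker hasn't moved. I'll continue the arc.

>>> send_rows(deltas="0.006 0 -0.003 0;0.012 0 -0.005 0;0.018 0 -0.007 0;0.023 0 -0.009 0;0.027 0 -0.01 0")

```text
t: 18.65
eef_pos: [0.5801, 0.3309, 0.1561]
tool_rot: [-0.0, 1.0, 0.001, 0.0]
contact_force: [-1.3, 0.5, -0.1]
gripper_width: 0.189
grasp_force: 18.7
```

>>> send_rows(deltas="0.006 0 -0.001 0;0.011 0 -0.002 0;0.016 0 -0.003 0;0.021 0 -0.004 0;0.025 0 -0.005 0")

```text
t: 19.15
eef_pos: [0.6048, 0.331, 0.1611]
tool_rot: [-0.0, 1.0, 0.001, 0.0]
contact_force: [-0.4, -0.1, -1.0]
gripper_width: 0.101
grasp_force: 0.0
```

```bash
python3 -c "
from h import *
chk()"
```

```text
19.15 [0.6048 0.331  0.1611] [-0.4 -0.1 -1. ]
side thermometer_head [([0.528, 0.328, 0.141], 0.58)]
side thermometer [([0.583, 0.331, 0.05], 0.7)]
side thermometer_tip []
side beaker [([0.584, 0.326, 0.002], 0.58)]
scene thermometer_head [([0.529, 0.33, 0.14], 0.51)]
scene thermometer [([0.584, 0.33, 0.048], 0.68)]
scene thermometer_tip []
scene beaker [([0.585, 0.324, -0.0], 0.81)]
```

The pads were too high on the head and slipped off, so the thermometer swung back to its old lean at (0.529,0.33,0.140). I'll regrip 12 mm lower.

>>> send_rows(deltas="0 0 -0.04 0;0 0 -0.06 0;-0.04 0 -0.06 0;-0.071 0.001 -0.06 0;-0.071 0.001 -0.06 0", claw=0.6)

```text
t: 20.15
eef_pos: [0.5288, 0.3311, 0.2216]
tool_rot: [0.0, 1.0, 0.004, -0.001]
contact_force: [0.6, 0.3, 0.8]
gripper_width: 0.602
grasp_force: 0.0
```

>>> send_rows(deltas="0 0 0 0;0 0 0.04 0;0 0 0.08 0;0 0 0.103 0;0 0 0.103 0")

```text
t: 20.65
eef_pos: [0.5325, 0.3275, 0.1139]
tool_rot: [0.002, 1.0, 0.001, -0.003]
contact_force: [-0.2, 0.3, 0.3]
gripper_width: 0.599
grasp_force: 0.0
```

>>> send_rows(deltas="0 0 0 0;0 0 0 0;0 0 0 0;0 0 0 0;0 0 0 0", claw=0.1, force=25)

```text
t: 21.15
eef_pos: [0.5339, 0.3306, 0.1192]
tool_rot: [-0.001, 1.0, 0.001, 0.001]
contact_force: [0.1, 0.2, 3.4]
gripper_width: 0.22
grasp_force: 24.7
```

```bash
python3 -c "
from h import *
chk()
pic('side','s2',(250,330,370,440),5)"
```

```text
21.15 [0.5339 0.3306 0.1192] [0.1 0.2 3.4]
side thermometer_head [([0.528, 0.332, 0.139], 0.55)]
side thermometer [([0.581, 0.329, 0.05], 0.72)]
side thermometer_tip []
side beaker [([0.589, 0.328, 0.0], 0.8)]
scene thermometer_head [([0.691, -0.427, 0.0], 0.21)]
scene thermometer [([0.583, 0.329, 0.052], 0.85)]
scene thermometer_tip [([0.572, -0.261, 0.109], 0.74)]
scene beaker [([0.584, 0.323, -0.001], 0.78)]
```

View pics/s2.png

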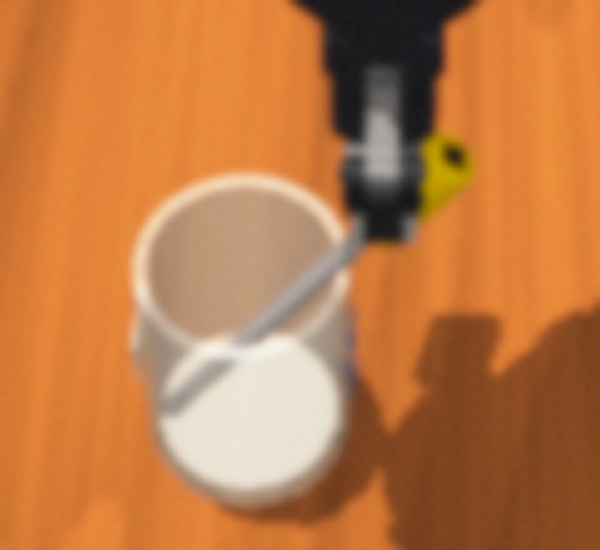

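The pads now hold the middle of the head: the yellow end shows at (455,160) and the stem leaves below the fingertips at (365,240). I'll make the arc again about the tip.

>>> send_rows(deltas="0.006 0 -0.0035 0;0.0115 0 -0.0065 0;0.0175 0 -0.0095 0;0.0235 0 -0.0123 0;0.0295 0 -0.0148 0")

```text
t: 22.2
eef_pos: [0.5631, 0.3297, 0.1328]
tool_rot: [0.0, 1.0, 0.001, -0.0]
contact_force: [-1.8, 0.2, 1.7]
gripper_width: 0.212
grasp_force: 24.1
```

>>> send_rows(deltas="0.006 0 -0.0022 0;0.012 0 -0.0042 0;0.0187 0 -0.0059 0;0.0187 0 -0.0059 0")

```text
t: 22.6
eef_pos: [0.5828, 0.3291, 0.1384]
tool_rot: [0.0, 1.0, 0.001, 0.0]
contact_force: [-0.2, -0.3, -0.7]
gripper_width: 0.194
grasp_force: 23.9
```

```bash
python3 -c "
from h import *
chk()"
```

```text
22.6 [0.5828 0.3291 0.1384] [-0.2 -0.3 -0.7]
side thermometer_head []
side thermometer [([0.594, 0.333, 0.06], 0.64)]
side thermometer_tip []
side beaker [([0.586, 0.327, 0.0], 0.57)]
scene thermometer_head [([0.568, 0.331, 0.157], 0.83)]
scene thermometer [([0.602, 0.332, 0.054], 0.83)]
scene thermometer_tip []
scene beaker [([0.583, 0.327, -0.0], 0.69)]
```

The pads drift off while the head pivots. Gripping across the lean plane isn't stable, so I'll lay the thermometer back, turn the jaws 90° to close along x, and use the fingers as a cage. The near finger pushes the head upright, then I close on it.

>>> send_rows(deltas="-0.012 0 0.004 0;-0.024 0 0.009 0;-0.036 0 0.014 0;-0.046 0 0.018 0;-0.05 0 0.02 0")

```text
t: 23.6
eef_pos: [0.5301, 0.3303, 0.1187]
tool_rot: [-0.0, 1.0, 0.002, 0.0]
contact_force: [-0.2, 0.1, 3.2]
gripper_width: 0.103
grasp_force: 1.0
```

>>> send_rows(deltas="0 0 0 0;0 0 0 0;0 0 0 0;0 0 -0.04 0;0 0 -0.08 0", claw=0.8)

```text
t: 24.1
eef_pos: [0.531, 0.3291, 0.1984]
tool_rot: [0.001, 1.0, 0.001, -0.001]
contact_force: [0.0, 0.6, 1.2]
gripper_width: 0.8
grasp_force: 0.0
```

>>> send_rows(deltas="0 0 -0.03 8;0 0 -0.03 16;0 0 -0.03 24;0 0 -0.03 32;0 0 -0.03 40", claw=1.0)

```text
t: 24.6
eef_pos: [0.5309, 0.3286, 0.2252]
tool_rot: [0.003, 0.949, -0.314, -0.002]
contact_force: [-0.0, 0.4, -2.4]
gripper_width: 1.001
grasp_force: 0.0
```

```bash
python3 -c "
from h import *
chk(); print(np.round(bot.get_obs()['q'],2)); go(.53,.33,.2,-90)"
```

```text
24.6 [0.5309 0.3286 0.2252] [-0.   0.4 -2.4]
side thermometer_head [([0.53, 0.325, 0.139], 0.94)]
side thermometer [([0.58, 0.333, 0.051], 0.57)]
side thermometer_tip [([0.77, -0.254, -0.0], 0.54)]
side beaker []
scene thermometer_head [([0.528, 0.325, 0.14], 0.57)]
scene thermometer [([0.584, 0.328, 0.048], 0.92)]
scene thermometer_tip []
scene beaker [([0.589, 0.325, 0.001], 0.67)]
[-0.46  0.41 -0.26  1.65  0.11  1.1  -2.96]
t 25.1 pos [0.5305 0.3289 0.2253] yaw -36.5 shift [-0.001  -0.0008  0.0253] spin 53.5
```

Joint 7 is at its limit that way, so I'll spin the other way to yaw +90°.

>>> send_rows(deltas="0 0 0 -8.5;0 0 0 -17;0 0 0 -25.5;0 0 0 -34;0 0 0 -42")

```text
t: 25.6
eef_pos: [0.5305, 0.3288, 0.2254]
tool_rot: [0.003, 0.999, 0.051, -0.003]
contact_force: [-0.6, 0.0, -0.1]
gripper_width: 1.0
grasp_force: 0.0
```

>>> send_rows(deltas="0 0 0 -8.5;0 0 0 -17;0 0 0 -25.5;0 0 0 -34;0 0 0 -42")

```text
t: 26.1
eef_pos: [0.5306, 0.3288, 0.2255]
tool_rot: [0.001, 0.914, 0.405, -0.004]
contact_force: [-0.0, 0.1, -0.1]
gripper_width: 1.003
grasp_force: 0.0
```

>>> send_rows(deltas="0 0 0 -8.5;0 0 0 -17;0 0 0 -25.5;0 0 0 -34;0 0 0 -42")

```text
t: 26.6
eef_pos: [0.5307, 0.3287, 0.2256]
tool_rot: [-0.0, 0.708, 0.706, -0.004]
contact_force: [-0.8, -0.2, -0.7]
gripper_width: 1.001
grasp_force: 0.0
```

```bash
python3 -c "
from h import *
print(np.round(bot.get_obs()['q'],2)); go(.53,.327,.132,90)"
```

```text
[-0.15  0.48 -0.7   1.63  0.33  1.16 -0.93]
t 26.6 pos [0.5307 0.3287 0.2256] yaw 89.8 shift [-0.0012 -0.0002  0.0936] spin -0.2
```

>>> send_rows(deltas="0 0 0.04 0;0 0 0.07 0;0 0 0.094 0;0 0 0.094 0")

```text
t: 27.0
eef_pos: [0.5283, 0.3265, 0.1281]
tool_rot: [-0.001, 0.71, 0.704, -0.007]
contact_force: [-0.3, -0.7, 0.2]
gripper_width: 1.005
grasp_force: 0.0
```

>>> send_rows(deltas="0 0 0 0;0 0 0 0;0 0 0 0;0 0 0 0", claw=0.6)

```text
t: 27.4
eef_pos: [0.5302, 0.3291, 0.1326]
tool_rot: [0.0, 0.71, 0.704, -0.003]
contact_force: [0.2, -0.5, -0.7]
gripper_width: 0.594
grasp_force: 0.2
```

```bash
python3 -c "
from h import *
chk()"
```

```text
27.4 [0.5302 0.3291 0.1326] [ 0.2 -0.5 -0.7]
side thermometer_head [([0.53, 0.323, 0.138], 0.58)]
side thermometer [([0.58, 0.332, 0.051], 0.62)]
side thermometer_tip []
side beaker [([0.588, 0.328, -0.001], 0.95)]
scene thermometer_head [([0.525, 0.322, 0.14], 0.72)]
scene thermometer [([0.584, 0.328, 0.049], 0.54)]
scene thermometer_tip []
scene beaker [([0.585, 0.326, 0.002], 0.95)]
```

The near finger touches the head. I'll push it up in steps, also shifting 5 mm sideways to centre on it.

>>> send_rows(deltas="-0.005 0.004 0 0;-0.005 0.01 -0.002 0;-0.005 0.016 -0.003 0;-0.005 0.022 -0.004 0;-0.005 0.028 -0.005 0", claw=0.55)

```text
t: 28.4
eef_pos: [0.5586, 0.3234, 0.1363]
tool_rot: [0.0, 0.71, 0.704, -0.004]
contact_force: [-0.8, 0.1, 0.3]
gripper_width: 0.552
grasp_force: 0.0
```

>>> send_rows(deltas="0 0.006 -0.001 0;0 0.012 -0.002 0;0 0.018 -0.003 0;0 0.023 -0.004 0;0 0.028 -0.005 0", claw=0.5)

```text
t: 28.9
eef_pos: [0.5862, 0.3232, 0.1411]
tool_rot: [0.0, 0.71, 0.704, -0.004]
contact_force: [0.4, -1.3, 0.4]
gripper_width: 0.501
grasp_force: 0.0
```

```bash
python3 -c "
from h import *
chk()"
```

```text
28.9 [0.5862 0.3232 0.1411] [ 0.4 -1.3  0.4]
side thermometer_head [([0.54, 0.298, 0.142], 0.82)]
side thermometer [([0.585, 0.322, 0.049], 0.91)]
side thermometer_tip []
side beaker [([0.586, 0.326, 0.001], 0.79)]
scene thermometer_head [([0.535, 0.297, 0.139], 0.7)]
scene thermometer [([0.585, 0.321, 0.053], 0.55)]
scene thermometer_tip []
scene beaker [([0.588, 0.327, 0.002], 0.63)]
```

The head rolled off sideways to (0.538,0.298), so it now leans at an azimuth of about 28°. I'll lift clear, check again, then align the jaws with the lean and squeeze with both fingers while advancing.

>>> send_rows(deltas="0 0 -0.05 0;0 0 -0.09 -7;0 0 -0.09 -14;0 0 -0.09 -21;0 0 -0.09 -28", claw=0.9)

```text
t: 29.9
eef_pos: [0.5863, 0.3238, 0.2316]
tool_rot: [-0.0, 0.516, 0.856, -0.004]
contact_force: [0.0, -0.2, -0.7]
gripper_width: 0.902
grasp_force: 0.0
```

```bash
python3 -c "
from h import *
chk();go(.5375,.2975,.23,118)"
```

```text
29.9 [0.5863 0.3238 0.2316] [ 0.  -0.2 -0.7]
side thermometer_head [([0.538, 0.298, 0.139], 0.92)]
side thermometer [([0.584, 0.322, 0.053], 0.93)]
side thermometer_tip []
side beaker [([0.584, 0.328, 0.001], 0.84)]
scene thermometer_head [([0.762, 0.214, -0.003], 0.58)]
scene thermometer [([0.586, 0.323, 0.048], 0.62)]
scene thermometer_tip []
scene beaker [([0.587, 0.322, -0.001], 0.59)]
t 30.4 pos [0.5862 0.3239 0.2311] yaw 117.5 shift [-0.0009 -0.0554  0.0015] spin -0.5
```

>>> send_rows(deltas="-0.001 -0.03 0 0;-0.001 -0.0555 0.02 0;-0.001 -0.0555 0.06 0;-0.001 -0.0555 0.09 0;-0.001 -0.0555 0.107 0")

```text
t: 30.9
eef_pos: [0.536, 0.2955, 0.1222]
tool_rot: [-0.001, 0.519, 0.855, -0.005]
contact_force: [-0.1, -0.2, 0.1]
gripper_width: 0.9
grasp_force: 0.0
```

>>> send_rows(deltas="0 0 0 0;0 0 0 0;0 0 0 0;0 0 0 0", claw=0.5, force=20)

```text
t: 31.3
eef_pos: [0.5377, 0.2973, 0.1261]
tool_rot: [-0.0, 0.519, 0.855, -0.003]
contact_force: [-1.4, -0.4, 0.1]
gripper_width: 0.501
grasp_force: 0.2
```

>>> send_rows(deltas="0 0 0 0;0 0 0 0", claw=0.45)

```text
t: 31.5
eef_pos: [0.5372, 0.2967, 0.1251]
tool_rot: [-0.0, 0.519, 0.855, -0.004]
contact_force: [-0.3, 0.2, 0.9]
gripper_width: 0.448
grasp_force: 0.2
```

```bash
python3 -c "
from h import *
chk();go(.5375,.2975,.124,118)"
```

```text
31.5 [0.5372 0.2967 0.1251] [-0.3  0.2  0.9]
side thermometer_head []
side thermometer [([0.584, 0.322, 0.051], 0.56)]
side thermometer_tip [([0.691, -0.427, 0.0], 0.22)]
side beaker [([0.583, 0.33, 0.001], 0.86)]
scene thermometer_head [([0.54, 0.299, 0.141], 0.69)]
scene thermometer [([0.588, 0.321, 0.049], 0.81)]
scene thermometer_tip []
scene beaker [([0.586, 0.325, -0.002], 0.71)]
t 32.0 pos [0.5369 0.2966 0.1245] yaw 117.5 shift [0.0005 0.0009 0.0005] spin -0.5
```

Both fingers are near contact, and I'll advance and close in small steps.

>>> send_rows(deltas="0 0.004 -0.001 0;0 0.008 -0.002 0;0 0.01 -0.003 0;0 0.012 -0.004 0", claw=0.4)

```text
t: 32.4
eef_pos: [0.548, 0.3024, 0.1285]
tool_rot: [-0.001, 0.519, 0.855, -0.004]
contact_force: [-0.5, -0.4, 0.3]
gripper_width: 0.4
grasp_force: 0.2
```

>>> send_rows(deltas="0 0.004 -0.001 0;0 0.008 -0.002 0;0 0.01 -0.003 0;0 0.01 -0.003 0", claw=0.35)

```text
t: 32.8
eef_pos: [0.5572, 0.3079, 0.1328]
tool_rot: [-0.0, 0.519, 0.855, -0.003]
contact_force: [-2.9, 0.2, 8.1]
gripper_width: 0.356
grasp_force: 8.3
```

```bash
python3 -c "
from h import *
chk()"
```

```text
32.8 [0.5572 0.3079 0.1328] [-2.9  0.2  8.1]
side thermometer_head [([0.561, 0.313, 0.154], 0.96)]
side thermometer [([0.592, 0.326, 0.054], 0.87)]
side thermometer_tip []
side beaker [([0.584, 0.326, 0.002], 0.67)]
scene thermometer_head [([0.56, 0.313, 0.153], 0.67)]
scene thermometer [([0.595, 0.326, 0.053], 0.73)]
scene thermometer_tip []
scene beaker [([0.584, 0.325, 0.001], 0.56)]
```

Both fingers hold the head now, at about 20° tilt. The tip presses on the floor with about 8 N, so I'll raise a bit more in the next steps.

>>> send_rows(deltas="0 0.002 -0.004 0;0 0.006 -0.006 0;0 0.009 -0.008 0;0 0.009 -0.008 0", claw=0.31)

```text
t: 33.7
eef_pos: [0.5652, 0.3114, 0.1396]
tool_rot: [-0.001, 0.519, 0.855, -0.004]
contact_force: [-1.4, -0.4, 4.9]
gripper_width: 0.314
grasp_force: 10.6
```

>>> send_rows(deltas="0 0.004 -0.002 0;0 0.008 -0.004 0;0 0.01 -0.005 0;0 0.01 -0.005 0", claw=0.27)

```text
t: 34.1
eef_pos: [0.5737, 0.3158, 0.1441]
tool_rot: [-0.001, 0.519, 0.855, -0.004]
contact_force: [0.5, 1.4, 1.6]
gripper_width: 0.279
grasp_force: 19.2
```

```bash
python3 -c "
from h import *
chk()"
```

```text
34.1 [0.5737 0.3158 0.1441] [0.5 1.4 1.6]
side thermometer_head [([0.578, 0.318, 0.163], 0.89)]
side thermometer [([0.594, 0.329, 0.06], 0.68)]
side thermometer_tip []
side beaker [([0.583, 0.326, 0.002], 0.89)]
scene thermometer_head [([0.577, 0.32, 0.162], 0.59)]
scene thermometer [([0.597, 0.325, 0.056], 0.78)]
scene thermometer_tip []
scene beaker [([0.588, 0.325, -0.001], 0.9)]
```

>>> send_rows(deltas="0 0.004 -0.002 0;0 0.008 -0.004 0;0 0.008 -0.005 0;0 0.008 -0.005 0;0 0.008 -0.005 0", claw=0.1, force=50)

```text
t: 35.1
eef_pos: [0.5806, 0.3198, 0.1496]
tool_rot: [-0.001, 0.519, 0.855, -0.004]
contact_force: [0.5, 1.3, 5.4]
gripper_width: 0.216
grasp_force: 48.4
```

```bash
python3 -c "
from h import *
chk()"
```

```text
35.1 [0.5806 0.3198 0.1496] [0.5 1.3 5.4]
side thermometer_head [([0.587, 0.32, 0.167], 0.87)]
side thermometer [([0.587, 0.322, 0.06], 0.72)]
side thermometer_tip [([0.594, 0.318, 0.005], 0.82)]
side beaker [([0.584, 0.327, 0.001], 0.9)]
scene thermometer_head [([0.581, 0.319, 0.164], 0.58)]
scene thermometer [([0.587, 0.319, 0.056], 0.77)]
scene thermometer_tip [([0.568, -0.261, 0.004], 0.45)]
scene beaker [([0.585, 0.329, 0.0], 0.62)]
```

The thermometer is upright (within about 2°) and gripped at 48 N, with its tip on the beaker floor. I'll lift it out and carry it across.

>>> send_rows(deltas="0 0 -0.03 0;0 0 -0.06 0;0 0 -0.09 0;0 0 -0.12 0;0 0 -0.14 0")

```text
t: 36.1
eef_pos: [0.5802, 0.3195, 0.29]
tool_rot: [-0.001, 0.519, 0.855, -0.005]
contact_force: [0.4, 0.2, -0.9]
gripper_width: 0.216
grasp_force: 49.6
```

>>> send_rows(deltas="-0.017 -0.01 0 0;-0.05 -0.028 0 0;-0.085 -0.047 0 0;-0.12 -0.066 0 0;-0.16 -0.088 0 0")

```text
t: 36.6
eef_pos: [0.575, 0.1361, 0.2887]
tool_rot: [-0.002, 0.518, 0.855, -0.006]
contact_force: [1.0, 0.1, -0.3]
gripper_width: 0.214
grasp_force: 49.5
```

```bash
python3 -c "
from h import *
chk();go(.57,-.1,.29,117.5)"
```

```text
36.6 [0.575  0.1361 0.2887] [ 1.   0.1 -0.3]
side thermometer_head [([0.58, 0.139, 0.305], 0.64)]
side thermometer [([0.575, 0.135, 0.199], 0.83)]
side thermometer_tip [([0.584, 0.132, 0.145], 0.95)]
side beaker [([0.586, 0.325, 0.002], 0.97)]
scene thermometer_head [([0.579, 0.141, 0.304], 0.6)]
scene thermometer [([0.584, 0.136, 0.196], 0.87)]
scene thermometer_tip [([0.584, 0.13, 0.141], 0.67)]
scene beaker [([0.591, 0.326, -0.002], 0.63)]
t 37.1 pos [0.5767 0.1391 0.2901] yaw 117.7 shift [-0.2087 -0.1169  0.0015] spin 0.2
```

>>> send_rows(deltas="-0.035 -0.019 0 0;-0.075 -0.042 0 0;-0.115 -0.064 0 0;-0.155 -0.087 0 0;-0.195 -0.108 0 0")

```text
t: 37.6
eef_pos: [0.5713, -0.0861, 0.2917]
tool_rot: [-0.001, 0.518, 0.855, -0.004]
contact_force: [0.6, -0.5, -0.4]
gripper_width: 0.213
grasp_force: 49.5
```

>>> send_rows(deltas="-0.03 -0.016 0 0;-0.06 -0.032 0 0;-0.09 -0.048 0 0;-0.12 -0.064 0 0;-0.145 -0.076 0 0")

```text
t: 38.1
eef_pos: [0.571, -0.2505, 0.2924]
tool_rot: [-0.001, 0.519, 0.855, -0.004]
contact_force: [1.0, -0.5, 0.2]
gripper_width: 0.216
grasp_force: 49.5
```

```bash
cat >> h.py <<'E'
def chk2():
    o=bot.get_obs(); print(round(o["t"],2),np.round(o["eef_pos"],4),np.round(o["contact_force"],1),round(o["grasp_force"],1))
    for c in ['side','scene']:
      p=bot.read_camera(c)
      for n in ['thermometer_head','thermometer','thermometer_tip','cup_rim','cup']:
        r=bot.landmark_of(p,n); print(c,n,[(np.round(d['xyz'],3).tolist(),round(d['confidence'],2)) for d in r[:1]])
E
python3 -c "
from h import *
chk2();go(.57,-.26,.29,117.5)"
```

```text
38.1 [ 0.571  -0.2505  0.2924] [ 1.  -0.5  0.2] 49.5
side thermometer_head [([0.573, -0.248, 0.31], 0.75)]
side thermometer [([0.572, -0.251, 0.205], 0.71)]
side thermometer_tip [([0.578, -0.254, 0.146], 0.59)]
side cup_rim [([0.566, -0.26, 0.112], 0.81)]
side cup [([0.569, -0.26, -0.002], 0.77)]
scene thermometer_head [([0.574, -0.245, 0.308], 0.63)]
scene thermometer [([0.575, -0.248, 0.199], 0.91)]
scene thermometer_tip [([0.58, -0.254, 0.144], 0.67)]
scene cup_rim [([0.571, -0.258, 0.11], 0.61)]
scene cup [([0.571, -0.261, 0.0], 0.8)]
t 38.7 pos [ 0.5713 -0.2482  0.2927] yaw 117.6 shift [-0.0099 -0.0066  0.0028] spin 0.1
```

>>> send_rows(deltas="-0.004 -0.009 0 0;-0.004 -0.009 0.015 0;-0.004 -0.009 0.03 0;-0.004 -0.009 0.05 0;-0.004 -0.009 0.07 0")

```text
t: 39.2
eef_pos: [0.5639, -0.2568, 0.2204]
tool_rot: [-0.001, 0.519, 0.855, -0.004]
contact_force: [0.4, -0.4, -0.3]
gripper_width: 0.218
grasp_force: 49.5
```

>>> send_rows(deltas="0 0 0.015 0;0 0 0.03 0;0 0 0.045 0;0 0 0.058 0;0 0 0.062 0")

```text
t: 39.7
eef_pos: [0.5635, -0.2571, 0.1588]
tool_rot: [-0.002, 0.519, 0.855, -0.004]
contact_force: [-1.4, 0.6, -1.2]
gripper_width: 0.217
grasp_force: 49.5
```

```bash
python3 -c "
from h import *
chk2()"
```

```text
39.7 [ 0.5635 -0.2571  0.1588] [-1.4  0.6 -1.2] 49.5
side thermometer_head [([0.57, -0.252, 0.177], 0.66)]
side thermometer [([0.566, -0.259, 0.067], 0.62)]
side thermometer_tip [([0.362, 0.217, -0.002], 0.67)]
side cup_rim [([0.568, -0.262, 0.113], 0.81)]
side cup [([0.567, -0.26, -0.004], 0.59)]
scene thermometer_head [([0.567, -0.258, 0.176], 0.63)]
scene thermometer [([0.57, -0.262, 0.068], 0.46)]
scene thermometer_tip []
scene cup_rim [([0.572, -0.258, 0.111], 0.85)]
scene cup [([0.572, -0.262, 0.0], 0.8)]
```

Centred in the cup, with about 9 mm to go. I'll ease it down and watch the force.

>>> send_rows(deltas="0 0 0.002 0;0 0 0.004 0;0 0 0.006 0;0 0 0.006 0")

```text
t: 40.7
eef_pos: [0.564, -0.2573, 0.1542]
tool_rot: [-0.001, 0.519, 0.855, -0.004]
contact_force: [1.2, -0.0, -1.2]
gripper_width: 0.219
grasp_force: 49.5
```

>>> send_rows(deltas="0 0 0.001 0;0 0 0.002 0;0 0 0.003 0;0 0 0.003 0")

```text
t: 41.1
eef_pos: [0.5642, -0.2574, 0.1515]
tool_rot: [-0.001, 0.519, 0.855, -0.004]
contact_force: [-0.0, -0.3, -1.1]
gripper_width: 0.211
grasp_force: 49.5
```

>>> send_rows(deltas="0 0 0.001 0;0 0 0.002 0;0 0 0.002 0")

```text
t: 41.4
eef_pos: [0.5646, -0.2575, 0.1502]
tool_rot: [-0.0, 0.519, 0.855, -0.004]
contact_force: [-0.1, -0.0, 3.1]
gripper_width: 0.216
grasp_force: 49.8
```

>>> send_rows(deltas="0 0 0.001 0;0 0 0.002 0;0 0 0.002 0")

```text
t: 41.7
eef_pos: [0.5656, -0.2578, 0.1499]
tool_rot: [0.001, 0.519, 0.855, -0.004]
contact_force: [-2.3, -0.1, 12.6]
gripper_width: 0.215
grasp_force: 50.3
```

It is on the floor. I'll back off 1 mm and open in steps so the fingers let it lean gently.

>>> send_rows(deltas="0 0 -0.001 0;0 0 -0.0015 0", force=20)

```text
t: 41.9
eef_pos: [0.5649, -0.2575, 0.1502]
tool_rot: [0.0, 0.519, 0.855, -0.004]
contact_force: [0.0, -0.3, 4.9]
gripper_width: 0.216
grasp_force: 49.6
```

>>> send_rows(deltas="0 0 0 0;0 0 0 0;0 0 0 0", claw=0.3)

```text
t: 42.2
eef_pos: [0.5639, -0.2574, 0.1487]
tool_rot: [-0.001, 0.519, 0.855, -0.004]
contact_force: [-0.8, -0.4, 0.5]
gripper_width: 0.298
grasp_force: 0.0
```

>>> send_rows(deltas="0 0 0 0;0 0 0 0;0 0 0 0", claw=0.45)

```text
t: 42.5
eef_pos: [0.5642, -0.2574, 0.1491]
tool_rot: [-0.001, 0.519, 0.855, -0.004]
contact_force: [-0.7, -0.4, 1.0]
gripper_width: 0.448
grasp_force: 0.0
```

>>> send_rows(deltas="0 0 0 0;0 0 0 0;0 0 0 0", claw=0.65)

```text
t: 42.8
eef_pos: [0.5643, -0.2574, 0.1492]
tool_rot: [-0.001, 0.519, 0.855, -0.004]
contact_force: [0.1, -0.2, 0.2]
gripper_width: 0.651
grasp_force: 0.0
```

>>> send_rows(deltas="0 0 0 0;0 0 0 0;0 0 0 0;0 0 0 0", claw=0.95)

```text
t: 43.2
eef_pos: [0.5643, -0.2574, 0.1492]
tool_rot: [-0.001, 0.519, 0.855, -0.004]
contact_force: [-0.7, 0.6, 0.1]
gripper_width: 0.95
grasp_force: 0.0
```

```bash
python3 -c "
from h import *
chk2()"
```

```text
43.2 [ 0.5643 -0.2574  0.1492] [-0.7  0.6  0.1] 0.0
side thermometer_head [([0.55, -0.242, 0.162], 0.68)]
side thermometer []
side thermometer_tip []
side cup_rim [([0.567, -0.26, 0.111], 0.98)]
side cup [([0.569, -0.258, -0.004], 0.95)]
scene thermometer_head [([0.55, -0.245, 0.159], 0.68)]
scene thermometer []
scene thermometer_tip []
scene cup_rim [([0.572, -0.257, 0.111], 0.9)]
scene cup [([0.569, -0.261, -0.002], 0.59)]
```

>>> send_rows(deltas="0 0 -0.02 0;0 0 -0.05 0;0 0 -0.09 0;0 0 -0.13 0;0 0 -0.15 0")

```text
t: 44.3
eef_pos: [0.5665, -0.2565, 0.3033]
tool_rot: [0.002, 0.519, 0.855, -0.003]
contact_force: [-0.4, 0.3, -0.0]
gripper_width: 0.949
grasp_force: 0.0
```

>>> send_rows(deltas="0 0 0 0;0 0 0 0;0 0 0 0;0 0 0 0;0 0 0 0")

```text
t: 44.8
eef_pos: [0.5646, -0.2564, 0.2981]
tool_rot: [-0.002, 0.519, 0.855, -0.004]
contact_force: [-0.8, -0.4, 0.2]
gripper_width: 0.949
grasp_force: 0.0
```

```bash
python3 -c "
from h import *
chk2();print(bot.hand_in())"
```

```text
44.8 [ 0.5646 -0.2564  0.2981] [-0.8 -0.4  0.2] 0.0
side thermometer_head [([0.546, -0.243, 0.164], 0.71)]
side thermometer []
side thermometer_tip [([0.544, -0.008, 0.082], 0.32)]
side cup_rim [([0.566, -0.261, 0.11], 0.84)]
side cup [([0.568, -0.256, -0.003], 0.68)]
scene thermometer_head [([0.765, -0.249, 0.002], 0.57)]
scene thermometer []
scene thermometer_tip []
scene cup_rim [([0.573, -0.258, 0.111], 0.92)]
scene cup [([0.571, -0.261, -0.002], 0.96)]
the job is handed in; nothing more can be done
None
```

I handed the job in at about 45 s, and no verdict came back: the knob measured at its off stop (to within about 4°, close to the 0.08 rad tolerance), and the thermometer was set down on the orange cup's floor, head up and leaning on its rim, though it slipped from the grip three times in the beaker before that.

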